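# Line up the finishing containers by height on the bench rack

## Task

Tidy the four finishing containers from the near part of the bench (glue bottle, dropper bottle, mixing cup, blue cap) onto the wooden rack: stand them upright in order of height, one in the middle of each cork disc, with the tallest on the disc next to the upright end board and the shortest at the end with the small round knob. Set each one down before letting go, do not drop it, and leave all four standing there released.

Things in the scene. Friction and masses are not known exactly. Their poses are not given: they have to be found in the camera images.
- glue_bottle: Slim white glue bottle with a long red pointed cap, 147 mm tall, the tallest: body 30 mm across up to 88 mm high, cap about 20 mm across above; it can be lifted by the cap or by the body. About 28 to 50 g. Stands upright and loose on the near part of the bench; origin at the centre of its underside, z up its axis. (A like bottle on the board at the very back is not part of the job.)
- dropper_bottle: Small red-brown paint bottle with a white dropper top, 101 mm tall, second tallest: body 36 mm across up to 74 mm high, top about 22 mm across above. About 60 to 105 g. Stands upright and loose on the near part of the bench; origin at the centre of its underside, z up its axis.
- mixing_cup: Open whitish plastic mixing cup, 62 mm tall, third tallest: 65 mm across at the rim and tapering to 48 mm at the foot, hollow, wall a few mm. About 14 to 26 g, grip lightly round the outside near the rim. Stands upright and loose on the near part of the bench; origin at the centre of its underside, z up its axis.
- cap_pot: Blue plastic pot-shaped cap, open upward, 46 mm tall, the shortest: 57 mm across at the rim and about 54 mm at the foot, hollow. About 16 to 28 g. Stands upright and loose on the near part of the bench; origin at the centre of its underside, z up its axis. (A like cap at the very back of the bench is not part of the job.)
- disc_a: round brown cork disc, 72 mm across and 3 mm thick, fixed on the batten, its top 15 mm above the bench; origin at the centre of its underside, y along the row. First disc of the row, at the left end (larger y).
- disc_b: round brown cork disc, 72 mm across and 3 mm thick, fixed on the batten, its top 15 mm above the bench; origin at the centre of its underside, y along the row. Second disc from the left.
- disc_c: round brown cork disc, 72 mm across and 3 mm thick, fixed on the batten, its top 15 mm above the bench; origin at the centre of its underside, y along the row. Third disc from the left.
- disc_d: round brown cork disc, 72 mm across and 3 mm thick, fixed on the batten, its top 15 mm above the bench; origin at the centre of its underside, y along the row. Fourth disc, at the right end (smaller y).
- end_board: Upright wooden end board of the rack, 70 mm wide across the row, 12 mm thick, its top 92 mm above the bench, fixed beyond one end of the row, left or right, 66 mm from the centre of the disc nearest to it; this end is for the tallest. Origin at the centre of its underside. At the other end of the row, as far from its last disc, stands a fixed round wooden knob, 24 mm across, its top 38 mm above the bench.
- rail: The rack's wooden batten, 84 mm deep, 430 mm long, 12 mm thick, lying fixed on the bench crosswise to the robot, turned up to 7 degrees either way; origin at the centre of its underside, y along the row. Its four discs lie 90 mm apart along y, symmetric about its origin.
Things that resemble listed ones, but are neither listed nor needed, are in the scene too. Several things have the shape of the cap_pot; the one meant has the colours described above.

How it is judged:
By the outcome, as a careful person would: the job done as asked, in the order asked, and still so for the second after the job is handed in, with the robot touching nothing.
It also fails if it takes over 118 s, if anything falls off the work surface, if the arm or the gripper's body presses on something with over 40 N, if the wrist force passes 120 N, or if a joint passes its speed limit or range.

## Robot

A 6-joint arm with a two-finger parallel gripper is mounted at the origin on a cart in front of the work surface, level with it; the furniture and walls round the work are solid. World frame = base frame: x ahead of the robot, y to its left, z up, the work surface at z = 0. Lengths are in m, angles in rad, forces in N, time in s.
With the tool pointing down it reaches from about 0.25 to 0.775 m from the base axis. Payload 8.9 kg.
Tool frame: the origin (TCP) lies midway between the tips of the shut fingers; the grasp point (between the pads) lies 19 mm behind it; z points along the fingers, y is the line along which they close (so a half turn about z gives the same grasp; the last joint's range is limited). The gripper opens to 85 mm and grips with 20 to 120 N. Pads are 22 mm wide; open, the fingers measure 114 mm over their backs; the gripper's body (76 mm by 85 mm) begins 54 mm behind the grasp point. The pads swing forward as they close: fully open they stand 13 mm farther back than shut.
Start: joints at [-1.272, 0.291, -0.153, 1.127, 0, 1.431], TCP at [0.223, -0.475, 0.231] pointing down, gripper open.
Joint ranges: [-2.52, 2.52], [-0.91, 1.74], [-1.3, 1.37], [-1.96, 2.02], [-1.52, 1.47], [-3.14, 3.14]. Speed limits (rad/s): [2.22, 2.22, 2.79, 3.14, 3.14, 3.14].

## Interface

Orientations are given as a unit quaternion [x, y, z, w].
In Python, from workcell import robot, eyes gives the robot as it stands. The module is installed in compiled form; this text tells all that it offers.
- The arm moves only by the tool jog_arm, never from a script. Its argument "motion" is one flat list of numbers, 7 for each row, row after row: the turn, a rotation vector about the tool's x, y, z in rad, then the shift along the tool's x, y, z in mm, then the opening, from 0 (shut) to 1 (fully open). In form: [wx, wy, wz, tx, ty, tz, claw, wx, wy, wz, tx, ty, tz, claw, ...]. A call has 1 to 5 rows; each row shifts and turns the commanded pose from where the row before left it, along the tool's axes as they then stand; what a row does not reach is not made up. A row lasts 1/10 s, in which the tool goes at most 50 mm and 8.59 degrees, less where a joint would pass 70% of its speed; a pose out of reach is approached as far as the arm can. A call with a gripper value outside its range is refused whole. The fingers move at their own pace and stop on an object; "force" is the grip in N (left out, the last holds). Time passes only in rows, so rows that do not move let the fingers close. It gives the time, the measured TCP pose, the force, the opening and the grip force at its end, in the units of the state.
- robot.read_state(): the state, without advancing time (a new reading comes with each control period).
- eyes.snapshot(name): name is "scene" or "top" or "wrist"; returns the picture (420x560x3 uint8, blue, green, red); there is no depth.
- eyes.get_calibration(name): a dict with "fov_y" (degrees; the focal length in pixels is half the picture's height over the tangent of half this angle, whatever the lens; pixels are square), "cx", "cy" (the principal point, pixels), "rvec" (rotation vector, rad) and "tvec" (3), from world to camera coordinates, as OpenCV has them. Camera axes: x right, y down, z forward; pixel columns grow to the right and rows downward; lengths in m; the calibration is good to about 2 mm. A picture is of the moment at which its call begins: read the wrist's pose just before it. get_calibration takes no time and is no camera call; for the wrist camera it gives the pose at the moment of the call.
- robot.sign_off(): hands the job in; it is judged then, once.
The state is a dict: "time_s": time; "qpos": joint angles; "joint_vel": joint speeds; "joint_torque": joint torques, N m; "position": TCP position; "tcp_rot": TCP orientation; "force": force on the tool from outside, world axes, zero at the start; "moment": the same for the moment, N m; "width": finger opening in m; "grip_force": force on a finger pad.
Only numpy, scipy, OpenCV 4.12 (cv2) and the standard library are available. Lean on these libraries where they do the work, as an engineer would, in place of code of your own. Each camera call takes 0.05 s, during which the arm holds its last target. There are 200 camera calls.

## Working session

There is one attempt and no reset: what is moved stays moved. The work goes in short steps, Python scripts to look and compute and a tool call to move; the robot and the scene stay as the last step left them, time stands still between calls to the robot, and variables do not carry over. Pictures are saved under pics/ and viewed, at most 14 in all, crops included, and the job is handed in when it is done.

Besides the shell and the picture viewer there is one more tool, called after "Call:" as a command line: name --argument value ..., lists and objects as JSON in quotes. jog_arm: Moves the arm, as the interface text tells. Its arguments: {"type":"object","properties":{"motion":{"type":"array","items":{"type":"number"}},"force":{"type":"number"}},"required":["motion"]}

```bash
mkdir -p pics
cat > h.py <<'E'
import numpy as np, cv2
from workcell import robot, eyes
def K(c):
    f=210/np.tan(np.radians(c['fov_y'])/2); return f,c['cx'],c['cy']
def ray(name,u,v,z,c=None):
    c=c or eyes.get_calibration(name); f,cx,cy=K(c)
    R=cv2.Rodrigues(np.array(c['rvec'],float))[0]; t=np.array(c['tvec'],float).ravel()
    o=-R.T@t; d=R.T@np.array([(u-cx)/f,(v-cy)/f,1]); return (o+d*(z-o[2])/d[2])
def proj(name,P,c=None):
    c=c or eyes.get_calibration(name); f,cx,cy=K(c)
    R=cv2.Rodrigues(np.array(c['rvec'],float))[0]; p=R@np.array(P,float)+np.array(c['tvec'],float).ravel()
    return np.array([f*p[0]/p[2]+cx,f*p[1]/p[2]+cy])
E
python3 - <<'E'
from h import *
for n in("scene","top"):
    im=eyes.snapshot(n); cv2.imwrite(f"pics/{n}0.png",cv2.resize(im,(800,600),interpolation=cv2.INTER_CUBIC)); print(eyes.get_calibration(n))
s=robot.read_state(); print(s)
E
```

```text
{'fov_y': 45.62317775385957, 'cx': 278.33504291378455, 'cy': 204.3490591782386, 'rvec': array([ 0.61831312, -2.4545838 ,  1.38394046]), 'tvec': array([0.4749715 , 0.10093875, 1.23116361])}
{'fov_y': 50.78708512558576, 'cx': 273.71784548493065, 'cy': 213.3942433453247, 'rvec': array([ 2.2325161 , -2.17838712,  0.0336189 ]), 'tvec': array([0.06846235, 0.48019214, 0.96546225])}
{'time_s': 0.1, 'qpos': array([-1.27231387e+00,  2.91219989e-01, -1.54058497e-01,  1.12670291e+00,
        3.56038943e-05,  1.43147313e+00]), 'joint_vel': array([ 0.00086008, -0.00178603,  0.00414322,  0.00150427,  0.00168272,
       -0.00089781]), 'joint_torque': array([ 1.17074538e-03, -5.37978315e+01,  3.31920040e+01,  9.36353492e-03,
       -2.43582472e-04,  3.69001640e-06]), 'position': array([ 0.22246035, -0.47509923,  0.23078894]), 'tcp_rot': array([ 9.76136128e-01,  2.17158715e-01, -2.93584831e-05, -5.92076505e-04]), 'force': array([-0.36092602, -0.16958438,  1.06460006]), 'moment': array([ 0.02304121, -0.03046027, -0.02449861]), 'grip_force': 0.0, 'width': 0.08529105779883996}
```

View pics/scene0.png

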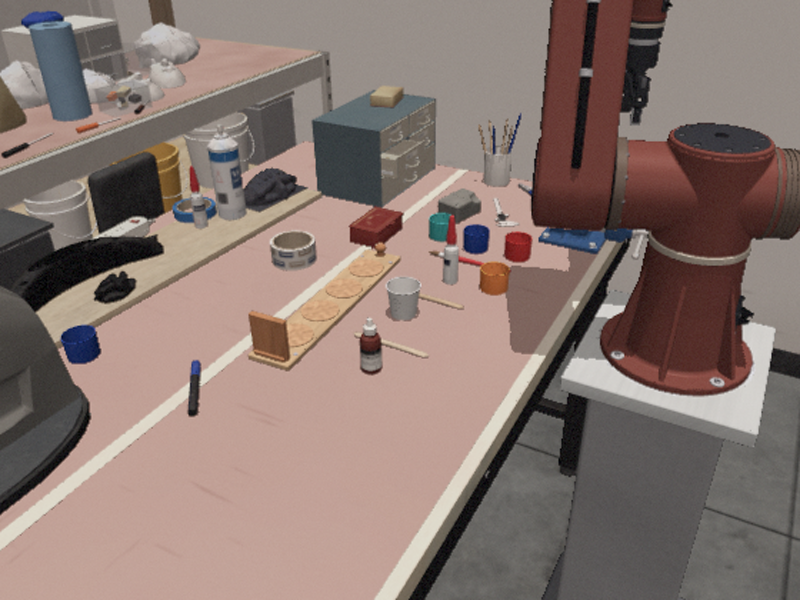

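View pics/top0.png

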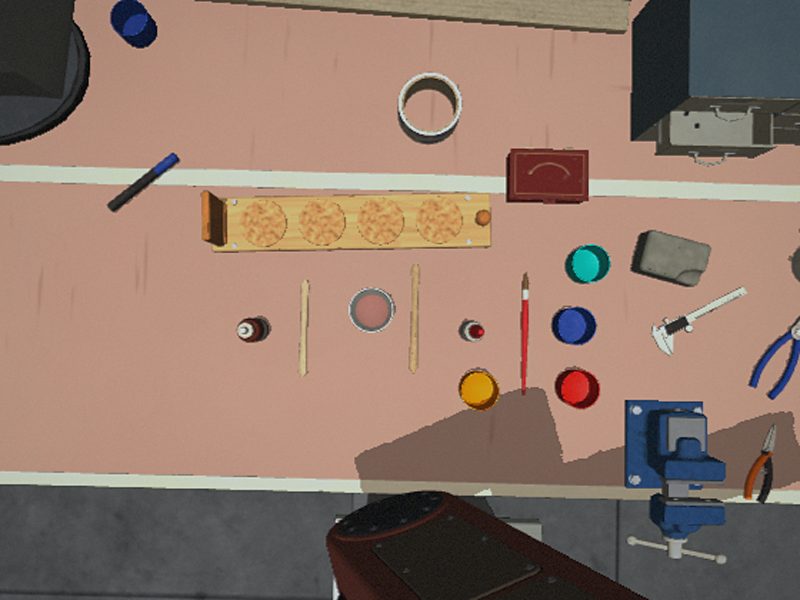

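The top view shows the end board at (213,218) on the left and the knob at (483,217), so a→d is glue, dropper, cup, cap.

Possible mix-ups (top pixels):
- **Blue cap:** near blue (575,326), far blue (133,22), teal (588,264), red (577,387) and orange (479,389). I choose the near blue at (575,326).
- **Glue bottle:** near one (472,330); the other is at the back (scene 198,205). I choose (472,330).
- **Dropper:** (253,330).
- **Cup:** (372,310). The ring at (430,105) is a tape roll.

Run:
```python
from h import *
im=cv2.imread("pics/top0.png")
im=eyes.snapshot("top")
cr=im[125:285,140:440]; cv2.imwrite("pics/top_crop.png",cv2.resize(cr,(800,427),interpolation=cv2.INTER_CUBIC))
s=1/1.42857
def R(u,v,z): return ray("top",u*s,v*s,z).round(4)
print("glue",R(478,330,.147),R(466,330,.088)); print("dropper",R(243,330,.101)); print("cup rim",R(372,310,.062)); print("cap rim",R(575,325,.046))
for n,u in zip("abcd",[(263.5,223),(322,222),(381,221.5),(439.5,220.5)]): print(n,R(*u,.015))
print("board",R(207,217,.092),"knob",R(484,217,.038))
for k in [('orange',479,388),('teal',588,264),('red',577,387)]: print(k[0],R(k[1],k[2],.046))
```

```text
glue [ 0.4437 -0.0352  0.147 ] [ 0.443  -0.0264  0.088 ]
dropper [0.4355 0.2849 0.101 ]
cup rim [0.4685 0.1076 0.062 ]
cap rim [ 0.4541 -0.1922  0.046 ]
a [0.5989 0.2788 0.015 ]
b [0.6026 0.1892 0.015 ]
c [0.6056 0.0987 0.015 ]
d [0.6094 0.0091 0.015 ]
board [0.5934 0.3429 0.092 ] knob [ 0.6124 -0.0558  0.038 ]
orange [ 0.3579 -0.0523  0.046 ]
teal [ 0.5449 -0.21    0.046 ]
red [ 0.3629 -0.1965  0.046 ]
```

View pics/top_crop.png

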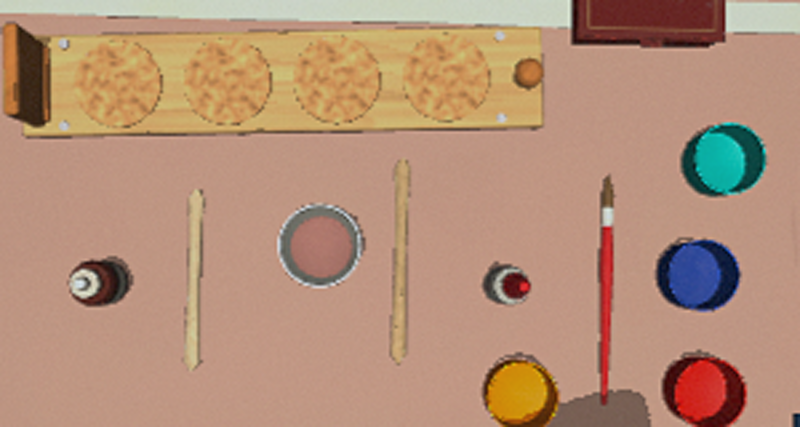

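The crop confirms it: blue cap at (698,274), glue bottle at (510,285), dropper at (90,284), cup at (320,246), with the end board on the left. First I turn the tool so the fingers close along x, then move above the blue cap.

Call:
jog_arm --motion '[0,0,-0.1416,0,0,0,1,0,0,-0.1416,0,0,0,1,0,0,-0.1416,0,0,0,1,0,0,-0.1416,0,0,0,1,0,0,-0.1416,0,0,0,1]' --force 20

```text
time_s: 0.65
position: [0.2225, -0.4753, 0.2311]
tcp_rot: [0.839, 0.545, 0.0, -0.0]
force: [-0.0, 0.7, -0.1]
width: 0.0854
grip_force: 0.0
```

Call:
jog_arm --motion '[0,0,-0.1416,0,0,0,1,0,0,-0.1416,0,0,0,1,0,0,-0.1416,0,0,0,1,0,0,0,31,25,0,1,0,0,0,31,26,0,1]'

```text
time_s: 1.15
position: [0.2735, -0.413, 0.2309]
tcp_rot: [0.708, 0.706, 0.0, -0.0]
force: [0.7, 0.9, 1.3]
width: 0.0853
grip_force: 0.0
```

Call:
jog_arm --motion '[0,0,0,31,26,0,1,0,0,0,31,26,0,1,0,0,0,31,26,0,1,0,0,0,31,26,0,1,0,0,0,31,26,0,1]'

```text
time_s: 1.65
position: [0.4044, -0.2571, 0.2312]
tcp_rot: [0.707, 0.707, -0.0, -0.0]
force: [-0.8, -0.8, 0.4]
width: 0.0853
grip_force: 0.0
```

Call:
jog_arm --motion '[0,0,0,33,26,0,1,0,0,0,33,25,0,1,0,0,0,0,0,0,1,0,0,0,0,0,0,1]'

```text
time_s: 2.05
position: [0.4548, -0.1917, 0.231]
tcp_rot: [0.706, 0.708, -0.0, -0.0]
force: [-0.2, -0.2, -0.5]
width: 0.0852
grip_force: 0.0
```

Run:
```python
from h import *
c=eyes.get_calibration("wrist"); im=eyes.snapshot("wrist"); cv2.imwrite("pics/w1.png",cv2.resize(im,(800,600),interpolation=cv2.INTER_CUBIC)); print(c); s=robot.read_state(); print(s['position'],s['tcp_rot'],s['qpos'])
for n,P in dict(cap=(.454,-.192,.046),glue=(.444,-.035,.147),foot=(.454,-.192,0)).items(): print(n,proj("wrist",P,c)/.7)
```

```text
{'fov_y': 65.66525059495007, 'cx': 277.2254937055392, 'cy': 217.81723951220545, 'rvec': array([-2.81116349e+00, -3.38097564e-03,  1.92498736e-03]), 'tvec': array([-0.45391179, -0.22586609,  0.31816589])}
[ 0.4544139  -0.19251539  0.23109013] [ 7.06903047e-01  7.07310390e-01 -2.33553241e-04 -1.97589334e-04] [-5.48751400e-01  2.31598872e-01 -2.33955207e-01  1.10573582e+00
 -3.61582867e-04  1.02146895e+00]
cap [395.48459614 272.25519451]
glue [370.98458527 -40.92065932]
foot [395.6447231  258.45201895]
```

View pics/w1.png

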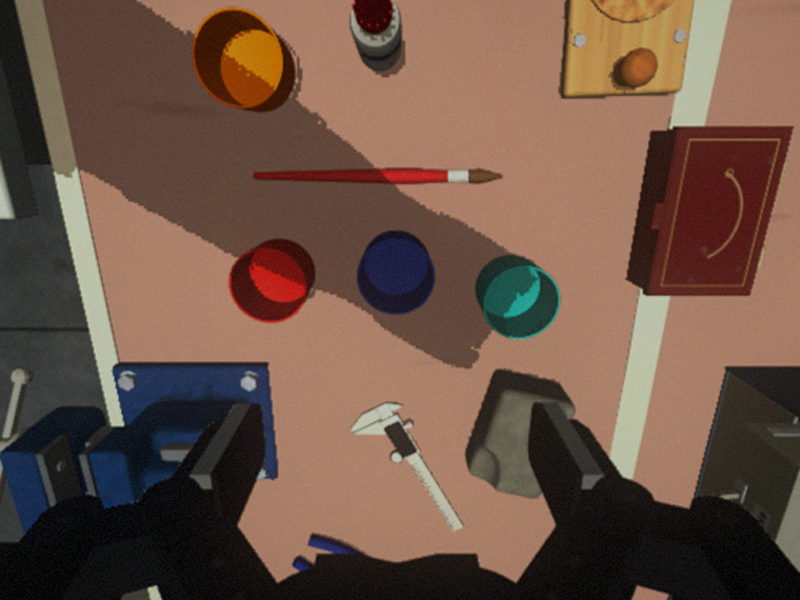

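The wrist view puts the blue rim at (396,272), where I predicted it (395,272), between red (272,280) and teal (518,297). I descend with the fingers partly open.

Call:
jog_arm --motion '[0,0,0,0,0,45,0.87,0,0,0,0,0,45,0.87,0,0,0,0,0,40,0.87,0,0,0,0,0,30,0.87,0,0,0,0,0,0,0.87]'

```text
time_s: 2.6
position: [0.4513, -0.1921, 0.0681]
tcp_rot: [0.708, 0.706, -0.001, -0.003]
force: [-1.0, 0.0, 1.0]
width: 0.0746
grip_force: 0.0
```

Call:
jog_arm --motion '[0,0,0,0,0,25,0.87,0,0,0,0,0,20,0.87,0,0,0,0,0,10,0.87,0,0,0,0,0,10,0.87,0,0,0,0,0,0,0.87]'

```text
time_s: 3.1
position: [0.4544, -0.1928, 0.0062]
tcp_rot: [0.707, 0.707, -0.0, -0.0]
force: [0.3, 0.1, -0.0]
width: 0.0746
grip_force: 0.0
```

Call:
jog_arm --motion '[0,0,0,0,0,0,0.45,0,0,0,0,0,0,0.45,0,0,0,0,0,0,0.45,0,0,0,0,0,0,0.45,0,0,0,0,0,0,0.45]' --force 20

```text
time_s: 3.6
position: [0.4552, -0.1929, 0.0072]
tcp_rot: [0.707, 0.707, 0.0, 0.001]
force: [-1.4, 0.3, 6.8]
width: 0.0561
grip_force: 21.1
```

Call:
jog_arm --motion '[0,0,0,0,0,-20,0.45,0,0,0,0,0,-40,0.45,0,0,0,0,0,-50,0.45,0,0,0,0,0,-30,0.45,0,0,0,29,22,0,0.45]'

```text
time_s: 4.1
position: [0.4785, -0.1667, 0.1513]
tcp_rot: [0.709, 0.706, 0.001, 0.004]
force: [0.1, -0.0, -0.5]
width: 0.0562
grip_force: 21.6
```

Call:
jog_arm --motion '[0,0,0,29,22,0,0.45,0,0,0,29,22,0,0.45,0,0,0,29,22,0,0.45,0,0,0,29,22,0,0.45,0,0,0,29,22,0,0.45]'

```text
time_s: 4.6
position: [0.5876, -0.0171, 0.1469]
tcp_rot: [0.707, 0.707, 0.0, 0.0]
force: [0.1, -0.1, 0.2]
width: 0.0559
grip_force: 21.6
```

Call:
jog_arm --motion '[0,0,0,28,22,0,0.45,0,0,0,0,0,0,0.45,0,0,0,0,0,0,0.45]'

```text
time_s: 4.9
position: [0.6087, 0.0101, 0.1463]
tcp_rot: [0.707, 0.708, -0.0, -0.0]
force: [-0.4, 0.0, -0.7]
width: 0.0558
grip_force: 21.6
```

Run:
```python
from h import *
c=eyes.get_calibration("wrist"); im=eyes.snapshot("wrist"); s=robot.read_state(); print(s['position'],s['tcp_rot'],s['width'],s['grip_force'])
import json; json.dump({k:np.array(v).tolist() for k,v in c.items()},open("w2.json","w"))
for n,P in dict(a=(.5989,.2788,.015),b=(.6026,.1892,.015),c=(.6056,.0987,.015),d=(.6094,.0091,.015),glue=(.444,-.0352,.147),cup=(.4685,.1076,.062)).items(): print(n,proj("wrist",P,c)/.7)
cv2.imwrite("pics/w2.png",cv2.resize(im,(800,600),interpolation=cv2.INTER_CUBIC))
```

```text
[0.60831126 0.00940224 0.14632602] [ 7.07016407e-01  7.07197101e-01 -2.35099060e-04 -6.86751549e-05] 0.05576839679515459 21.6140542330686
a [ 374.52112518 -310.16295357]
b [384.57170298 -57.4801502 ]
c [391.07804028 139.64191833]
d [397.55180085 294.899359  ]
glue [-40.06173998 508.32389382]
cup [ 85.74911719 115.6169503 ]
```

View pics/w2.png

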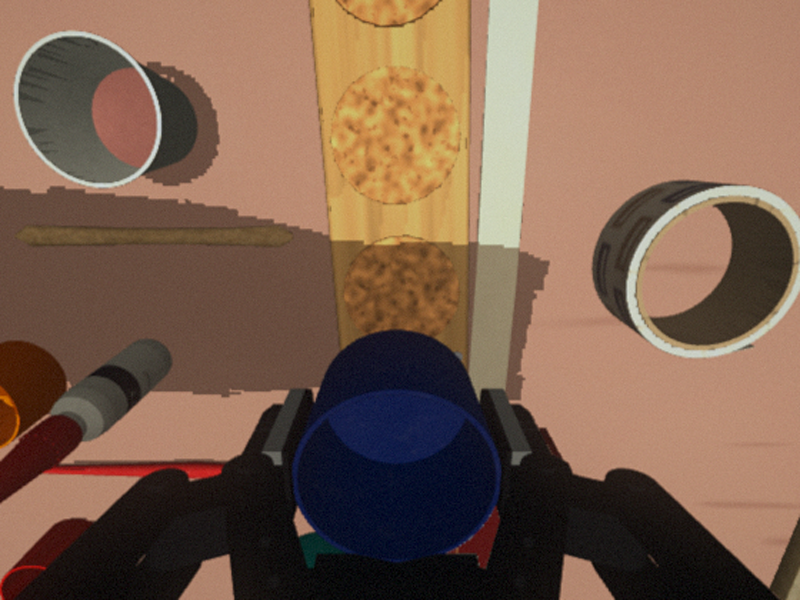

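The discs show up about 2–3 mm farther out in x and y than I predicted: disc c at (396,135) against (391,140), and disc d near (402,290). I correct halfway and lower.

Call:
jog_arm --motion '[0,0,0,1,2.5,40,0.45,0,0,0,0,0,40,0.45,0,0,0,0,0,25,0.45,0,0,0,0,0,10,0.45,0,0,0,0,0,5,0.45]'

```text
time_s: 5.45
position: [0.6106, 0.0097, 0.026]
tcp_rot: [0.708, 0.707, -0.0, -0.0]
force: [0.2, 0.5, -0.1]
width: 0.0561
grip_force: 21.6
```

Call:
jog_arm --motion '[0,0,0,0,0,2,0.45,0,0,0,0,0,1,0.45,0,0,0,0,0,1,0.45,0,0,0,0,0,0,0.45]'

```text
time_s: 5.85
position: [0.6117, 0.0104, 0.023]
tcp_rot: [0.707, 0.707, 0.0, 0.0]
force: [-0.5, 0.0, 0.1]
width: 0.0556
grip_force: 21.6
```

Call:
jog_arm --motion '[0,0,0,0,0,0.7,0.45,0,0,0,0,0,0,0.45]'

```text
time_s: 6.05
position: [0.6116, 0.0105, 0.0223]
tcp_rot: [0.707, 0.707, 0.0, 0.0]
force: [-0.9, -0.4, 5.0]
width: 0.0558
grip_force: 21.9
```

Call:
jog_arm --motion '[0,0,0,0,0,0.7,0.45,0,0,0,0,0,0,0.45]'

```text
time_s: 6.25
position: [0.6116, 0.0104, 0.0222]
tcp_rot: [0.707, 0.707, 0.0, 0.001]
force: [-4.2, 0.2, 12.4]
width: 0.0561
grip_force: 22.3
```

Call:
jog_arm --motion '[0,0,0,0,0,-0.7,0.45,0,0,0,0,0,0,0.87,0,0,0,0,0,0,0.87,0,0,0,0,0,0,0.87,0,0,0,0,0,-5,0.87]'

```text
time_s: 6.75
position: [0.6105, 0.0105, 0.026]
tcp_rot: [0.707, 0.707, -0.0, -0.001]
force: [0.6, -0.0, -0.1]
width: 0.0739
grip_force: 0.0
```

Call:
jog_arm --motion '[0,0,0,0,0,-20,0.87,0,0,0,0,0,-45,0.87,0,0,0,0,0,-50,0.87,0,0,0,0,0,-50,0.87,0,0,0,0,0,-48,0.87]'

```text
time_s: 7.25
position: [0.6109, 0.0105, 0.2423]
tcp_rot: [0.707, 0.707, 0.0, 0.0]
force: [1.2, 0.4, -0.4]
width: 0.0742
grip_force: 0.0
```

Call:
jog_arm --motion '[0,0,0,-25,-42,0,0.6,0,0,0,-25,-42,0,0.6,0,0,0,-25,-42,0,0.6,0,0,0,-25,-42,0,0.6,0,0,0,0,0,0,0.6]'

```text
time_s: 7.75
position: [0.4386, -0.0909, 0.2399]
tcp_rot: [0.708, 0.706, -0.001, -0.001]
force: [0.1, 1.1, -0.4]
width: 0.0514
grip_force: 0.0
```

Run:
```python
from h import *
c=eyes.get_calibration("wrist"); im=eyes.snapshot("wrist"); s=robot.read_state(); print(s['position'],s['tcp_rot'],s['width'],s['grip_force'])
for n,P in dict(a=(.5989,.2788,.015),b=(.6026,.1892,.015),c=(.6056,.0987,.015),d=(.6094,.0091,.015),caprim=(.6116,.0104,.061),glue=(.444,-.0352,.147),cup=(.4685,.1076,.062)).items(): print(n,proj("wrist",P,c)/.7)
cv2.imwrite("pics/w3.png",cv2.resize(im,(800,600),interpolation=cv2.INTER_CUBIC))
```

```text
[ 0.44125232 -0.09048044  0.24024508] [ 7.08247811e-01  7.05963880e-01 -8.04688725e-06  1.96866685e-04] 0.051371179535933516 0.0
a [ 689.54652625 -407.1997184 ]
b [ 665.90008393 -193.70930915]
c [645.39323418 -18.50595851]
d [629.70728647 125.19547173]
caprim [667.47947394 119.14074313]
glue [407.36199541 208.11028873]
cup [448.55275759 -64.1543129 ]
```

View pics/w3.png

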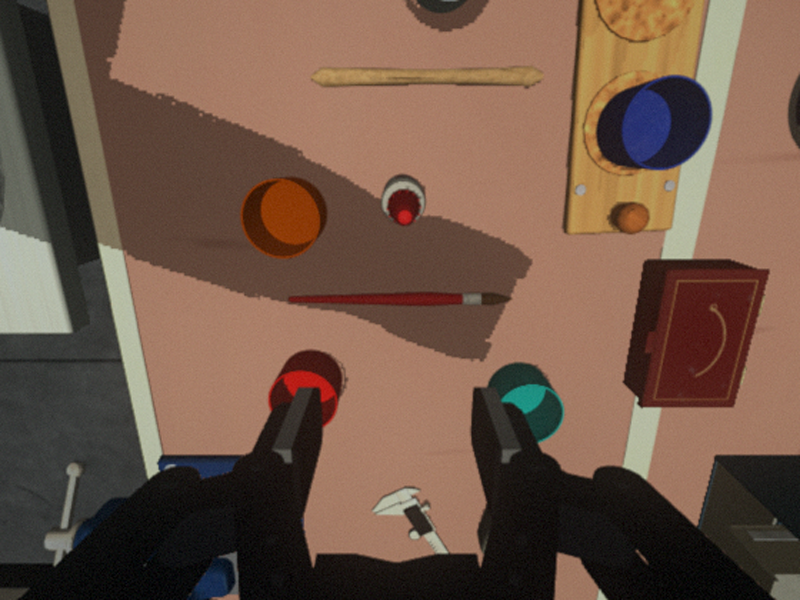

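The blue cap stands centred on disc d (rim about (667,121), disc left edge 585, both as predicted). Next is the glue tip at (404,217), with its body shoulder around (404,197).

Run:
```python
from h import *
print(ray("wrist",404*.7,217*.7,.147),ray("wrist",404*.7,197*.7,.088),ray("wrist",404*.7,205*.7,.12)); print(robot.read_state()['position'])
```

```text
[ 0.44524545 -0.03915406  0.147     ] [ 0.44614377 -0.03471009  0.088     ] [ 0.44565423 -0.03614133  0.12      ]
[ 0.44125232 -0.09048044  0.24024508]
```

Call:
jog_arm --motion '[0,0,0,26,1,0,0.6,0,0,0,26.5,0,0,0.6,0,0,0,0,0,40,0.6,0,0,0,0,0,40,0.6,0,0,0,0,0,30,0.6]'

```text
time_s: 8.3
position: [0.4446, -0.0361, 0.128]
tcp_rot: [0.707, 0.708, 0.0, -0.0]
force: [-1.1, -0.7, -0.1]
width: 0.0515
grip_force: 0.0
```

Call:
jog_arm --motion '[0,0,0,0,0,25,0.6,0,0,0,0,0,15,0.6,0,0,0,0,0,0,0.6,0,0,0,0,0,0,0.6]'

```text
time_s: 8.7
position: [0.4449, -0.0367, 0.09]
tcp_rot: [0.707, 0.707, 0.0, 0.0]
force: [0.5, -0.6, -0.6]
width: 0.0514
grip_force: 0.0
```

Call:
jog_arm --motion '[0,0,0,0,0,0,0.3,0,0,0,0,0,0,0.25,0,0,0,0,0,0,0.1,0,0,0,0,0,0,0.1,0,0,0,0,0,0,0.1]' --force 30

```text
time_s: 9.2
position: [0.4449, -0.0372, 0.0904]
tcp_rot: [0.707, 0.707, 0.0, 0.001]
force: [-0.1, -0.0, 7.5]
width: 0.0193
grip_force: 30.5
```

Call:
jog_arm --motion '[0,0,0,0,0,-15,0.1,0,0,0,0,0,-30,0.1,0,0,0,0,0,-35,0.1,0,0,0,0,0,-30,0.1,0,0,0,25,13,0,0.1]'

```text
time_s: 9.7
position: [0.4588, -0.0138, 0.2035]
tcp_rot: [0.708, 0.706, 0.001, 0.003]
force: [1.4, 0.5, -0.6]
width: 0.019
grip_force: 30.1
```

Call:
jog_arm --motion '[0,0,0,35,20,0,0.1,0,0,0,35,20,0,0.1,0,0,0,35,20,0,0.1,0,0,0,35,20,0,0.1,0,0,0,25,15,0,0.1]'

```text
time_s: 10.2
position: [0.5529, 0.1552, 0.1996]
tcp_rot: [0.707, 0.707, 0.0, -0.0]
force: [-0.5, -0.3, 0.0]
width: 0.019
grip_force: 30.1
```

Call:
jog_arm --motion '[0,0,0,10,10,0,0.1,0,0,0,0,0,0,0.1,0,0,0,0,0,0,0.1]'

```text
time_s: 10.5
position: [0.5617, 0.1627, 0.1993]
tcp_rot: [0.707, 0.707, -0.0, -0.0]
force: [0.0, 0.4, -0.6]
width: 0.0191
grip_force: 30.1
```

Run:
```python
from h import *
c=eyes.get_calibration("wrist"); im=eyes.snapshot("wrist"); s=robot.read_state(); print(s['position'],s['tcp_rot'],s['width'],s['grip_force'])
for n,P in dict(a=(.6005,.2803,.015),b=(.6042,.1907,.015),c=(.6072,.1002,.015),boardtop=(.5934,.3429,.092),drop=(.4355,.285,.101),cup=(.4685,.1076,.062)).items(): print(n,proj("wrist",P,c)/.7)
cv2.imwrite("pics/w4.png",cv2.resize(im,(800,600),interpolation=cv2.INTER_CUBIC))
```

```text
[0.56156765 0.16233223 0.19947634] [ 7.07286314e-01  7.06927073e-01 -3.93804048e-04 -1.71027536e-04] 0.019306737702265424 30.084012150764465
a [457.41625571  93.18921769]
b [457.20660675 233.26933687]
c [456.06653742 351.50418707]
boardtop [468.90544923 -84.01390752]
drop [123.64072441  60.02460642]
cup [256.5107921  369.86357411]
```

View pics/w4.png

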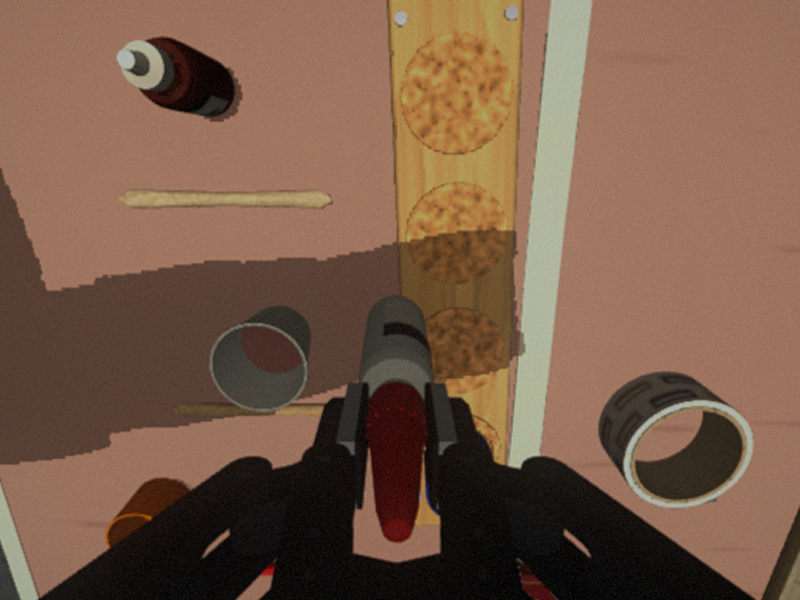

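The wrist view matches the corrected disc positions: a at (457,93), b at (457,232). The bottle hangs straight, so I move over disc a and lower.

Call:
jog_arm --motion '[0,0,0,30,10,0,0.1,0,0,0,35,12,0,0.1,0,0,0,33,11,0,0.1,0,0,0,20,6,0,0.1,0,0,0,0,0,0,0.1]'

```text
time_s: 11.05
position: [0.6012, 0.2823, 0.1994]
tcp_rot: [0.707, 0.707, 0.0, -0.0]
force: [-0.3, 0.3, -1.4]
width: 0.0191
grip_force: 30.0
```

Call:
jog_arm --motion '[0,0,0,0,0,25,0.1,0,0,0,0,0,30,0.1,0,0,0,0,0,25,0.1,0,0,0,0,0,10,0.1,0,0,0,0,0,0,0.1]'

```text
time_s: 11.55
position: [0.6002, 0.2795, 0.1087]
tcp_rot: [0.708, 0.707, -0.001, -0.001]
force: [0.7, 0.3, 0.0]
width: 0.0197
grip_force: 30.0
```

Call:
jog_arm --motion '[0,0,0,0,0,2,0.1,0,0,0,0,0,0,0.1,0,0,0,0,0,1,0.1,0,0,0,0,0,0,0.1]'

```text
time_s: 11.95
position: [0.6015, 0.2811, 0.1072]
tcp_rot: [0.707, 0.707, 0.0, 0.0]
force: [0.2, 0.8, -0.5]
width: 0.019
grip_force: 30.0
```

Call:
jog_arm --motion '[0,0,0,0,0,0.8,0.1,0,0,0,0,0,0,0.1]'

```text
time_s: 12.15
position: [0.6012, 0.281, 0.1058]
tcp_rot: [0.707, 0.707, 0.0, -0.0]
force: [-0.3, -0.1, -1.0]
width: 0.0193
grip_force: 30.0
```

Call:
jog_arm --motion '[0,0,0,0,0,0.8,0.1,0,0,0,0,0,0,0.1]'

```text
time_s: 12.35
position: [0.6014, 0.2811, 0.1055]
tcp_rot: [0.707, 0.707, 0.0, 0.0]
force: [-1.3, 0.0, 4.5]
width: 0.0195
grip_force: 30.6
```

Call:
jog_arm --motion '[0,0,0,0,0,0,0.25,0,0,0,0,0,0,0.4,0,0,0,0,0,0,0.5,0,0,0,0,0,0,0.5,0,0,0,0,0,-10,0.5]'

```text
time_s: 12.85
position: [0.6003, 0.2806, 0.114]
tcp_rot: [0.707, 0.707, -0.001, -0.001]
force: [0.6, 0.1, 0.8]
width: 0.0428
grip_force: 0.0
```

Call:
jog_arm --motion '[0,0,0,0,0,-30,0.5,0,0,0,0,0,-45,0.6,0,0,0,0,0,-45,0.7,0,0,0,-15,-40,0,0.7,0,0,0,-15,-40,0,0.7]'

```text
time_s: 13.35
position: [0.5227, 0.2513, 0.2376]
tcp_rot: [0.707, 0.707, 0.003, 0.001]
force: [-0.4, -0.6, -0.5]
width: 0.0598
grip_force: 0.0
```

Call:
jog_arm --motion '[0,0,0,-15,-45,0,0.7,0,0,0,-10,-40,0,0.7,0,0,0,0,0,0,0.7,0,0,0,0,0,0,0.7]'

```text
time_s: 13.75
position: [0.4363, 0.2261, 0.2363]
tcp_rot: [0.707, 0.707, 0.001, 0.0]
force: [0.3, -0.1, -0.5]
width: 0.0602
grip_force: 0.0
```

Run:
```python
from h import *
c=eyes.get_calibration("wrist"); im=eyes.snapshot("wrist"); s=robot.read_state(); print(s['position'],s['tcp_rot'],s['width'],s['grip_force'])
for n,P in dict(a=(.6005,.2803,.015),gluetip=(.6014,.281,.162),drop=(.4355,.285,.101)).items(): print(n,proj("wrist",P,c)/.7)
import json; json.dump({k:np.array(v).tolist() for k,v in c.items()},open("w5.json","w"))
cv2.imwrite("pics/w5.png",cv2.resize(im,(800,600),interpolation=cv2.INTER_CUBIC))
```

```text
[0.43721835 0.2263035  0.23606973] [7.07154782e-01 7.07057766e-01 1.06521004e-03 5.43133421e-04] 0.059830755335036845 0.0
a [611.98976864 190.95375558]
gluetip [754.80350728 214.69052664]
drop [394.66371727 194.36023516]
```

View pics/w5.png

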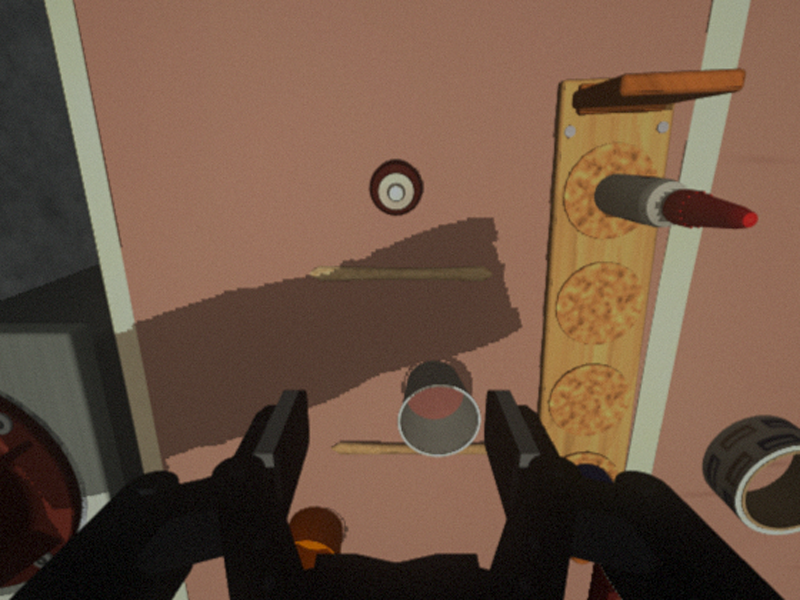

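Glue stands centred on disc a (tip at (752,219)). The dropper's tip is at (396,192), as predicted. I go over and take it by the body.

Call:
jog_arm --motion '[0,0,0,30,-0.5,0,0.7,0,0,0,29.5,0,0,0.7,0,0,0,0,0,0,0.7,0,0,0,0,0,40,0.7,0,0,0,0,0,40,0.7]'

```text
time_s: 14.3
position: [0.4379, 0.2863, 0.1548]
tcp_rot: [0.707, 0.707, 0.002, 0.001]
force: [0.7, 0.1, -0.5]
width: 0.0598
grip_force: 0.0
```

Call:
jog_arm --motion '[0,0,0,0,0,40,0.7,0,0,0,0,0,40,0.7,0,0,0,0,0,25,0.7,0,0,0,0,0,14,0.7,0,0,0,0,0,0,0.7]'

```text
time_s: 14.8
position: [0.4354, 0.2848, 0.0339]
tcp_rot: [0.707, 0.707, -0.002, -0.001]
force: [0.4, -0.8, -0.1]
width: 0.0599
grip_force: 0.0
```

Call:
jog_arm --motion '[0,0,0,0,0,0,0.45,0,0,0,0,0,0,0.4,0,0,0,0,0,0,0.3,0,0,0,0,0,0,0.3,0,0,0,0,0,0,0.3]' --force 30

```text
time_s: 15.3
position: [0.4365, 0.2858, 0.0368]
tcp_rot: [0.707, 0.707, 0.001, 0.0]
force: [0.4, -0.0, 5.0]
width: 0.0351
grip_force: 30.3
```

Call:
jog_arm --motion '[0,0,0,0,0,-15,0.3,0,0,0,0,0,-30,0.3,0,0,0,0,0,-35,0.3,0,0,0,0,0,-30,0.3,0,0,0,-25,25,0,0.3]'

```text
time_s: 15.8
position: [0.4611, 0.263, 0.1501]
tcp_rot: [0.706, 0.708, 0.003, 0.001]
force: [2.1, 0.6, -0.8]
width: 0.0355
grip_force: 30.1
```

Call:
jog_arm --motion '[0,0,0,-30,35,0,0.3,0,0,0,-25,38,0,0.3,0,0,0,-15,38,0,0.3,0,0,0,0,32,0,0.3,0,0,0,0,0,0,0.3]'

```text
time_s: 16.3
position: [0.6073, 0.1893, 0.1456]
tcp_rot: [0.708, 0.706, 0.001, 0.001]
force: [0.2, -1.1, -1.2]
width: 0.0355
grip_force: 30.3
```

Call:
jog_arm --motion '[0,0,0,0,0,30,0.3,0,0,0,0,0,35,0.3,0,0,0,0,0,18,0.3,0,0,0,0,0,8,0.3,0,0,0,0,0,0,0.3]'

```text
time_s: 16.8
position: [0.6027, 0.1904, 0.0543]
tcp_rot: [0.707, 0.707, -0.001, -0.001]
force: [-0.5, -0.6, -1.3]
width: 0.0349
grip_force: 30.3
```

Call:
jog_arm --motion '[0,0,0,0,0,2,0.3,0,0,0,0,0,0,0.3,0,0,0,0,0,1,0.3,0,0,0,0,0,0,0.3]'

```text
time_s: 17.2
position: [0.604, 0.1905, 0.0525]
tcp_rot: [0.707, 0.707, 0.0, 0.0]
force: [0.4, -0.6, -0.7]
width: 0.0356
grip_force: 30.3
```

Call:
jog_arm --motion '[0,0,0,0,0,0.8,0.3,0,0,0,0,0,0,0.3]'

```text
time_s: 17.4
position: [0.604, 0.1905, 0.0519]
tcp_rot: [0.707, 0.707, 0.0, 0.0]
force: [-1.4, -0.4, 5.1]
width: 0.0352
grip_force: 30.7
```

Call:
jog_arm --motion '[0,0,0,0,0,0.6,0.3,0,0,0,0,0,0,0.3]'

```text
time_s: 17.6
position: [0.604, 0.1905, 0.0518]
tcp_rot: [0.707, 0.707, 0.0, 0.0]
force: [-3.1, -0.2, 10.3]
width: 0.0354
grip_force: 31.5
```

Call:
jog_arm --motion '[0,0,0,0,0,-0.6,0.3,0,0,0,0,0,0,0.5,0,0,0,0,0,0,0.6,0,0,0,0,0,0,0.6,0,0,0,0,0,-10,0.6]'

```text
time_s: 18.1
position: [0.6026, 0.1902, 0.0601]
tcp_rot: [0.707, 0.707, -0.001, -0.001]
force: [0.3, 1.1, 0.1]
width: 0.0509
grip_force: 0.0
```

Call:
jog_arm --motion '[0,0,0,0,0,-30,0.6,0,0,0,0,0,-45,0.6,0,0,0,0,0,-50,0.7,0,0,0,0,0,-45,1,0,0,0,-20,-34,0,1]'

```text
time_s: 18.6
position: [0.5782, 0.1725, 0.2405]
tcp_rot: [0.707, 0.707, 0.008, 0.005]
force: [0.1, -1.7, 0.1]
width: 0.0849
grip_force: 0.0
```

Call:
jog_arm --motion '[0,0,0,-21,-34,0,1,0,0,0,-21,-34,0,1,0,0,0,-21,-34,0,1,0,0,0,0,0,0,1,0,0,0,0,0,0,1]'

```text
time_s: 19.1
position: [0.4676, 0.1072, 0.2323]
tcp_rot: [0.707, 0.707, 0.001, 0.001]
force: [-0.1, 0.4, 0.2]
width: 0.0855
grip_force: 0.0
```

Run:
```python
from h import *
c=eyes.get_calibration("wrist"); im=eyes.snapshot("wrist"); s=robot.read_state(); print(s['position'],s['tcp_rot'],s['width'],s['grip_force'])
for n,P in dict(c=(.6072,.1002,.015),b=(.6042,.1907,.015),drop=(.604,.1905,.116),cup=(.4685,.1076,.062)).items(): print(n,proj("wrist",P,c)/.7)
cv2.imwrite("pics/w6.png",cv2.resize(im,(800,600),interpolation=cv2.INTER_CUBIC))
```

```text
[0.46841996 0.10751073 0.23212772] [7.07305948e-01 7.06906864e-01 7.95142839e-04 5.91167655e-04] 0.08572847570518531 0.0
c [571.71355577 270.40373013]
b [582.65622009 149.79087549]
drop [655.29733002 149.42023263]
cup [397.26088755 276.59284439]
```

View pics/w6.png

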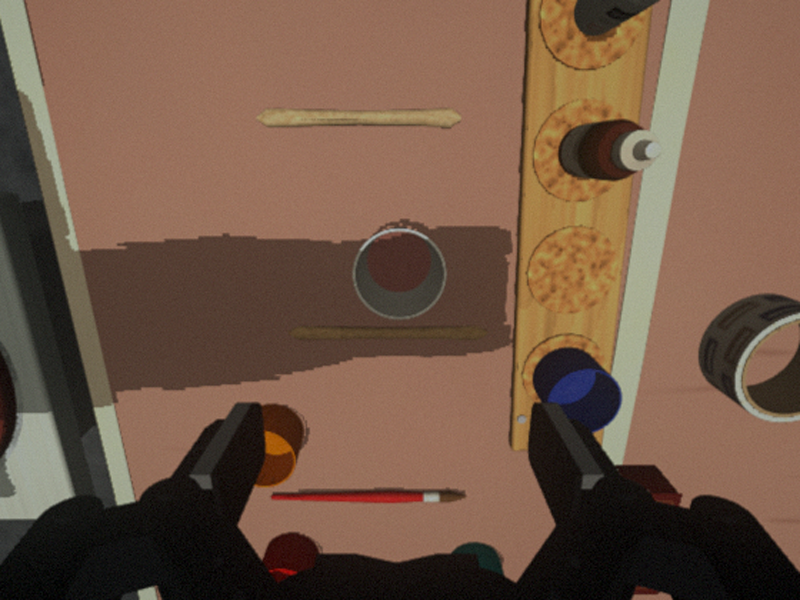

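The dropper stands centred on b (tip 650,150). The cup rim centre at (399,273) against the predicted (397,277) means the cup sits about 2 mm farther in x and y. I correct and pick it.

Call:
jog_arm --motion '[0,0,0,2,1.5,40,1,0,0,0,0,0,45,1,0,0,0,0,0,45,1,0,0,0,0,0,35,1,0,0,0,0,0,0,1]'

```text
time_s: 19.65
position: [0.4668, 0.1096, 0.0625]
tcp_rot: [0.707, 0.707, -0.003, -0.002]
force: [-0.4, -0.5, 0.1]
width: 0.0856
grip_force: 0.0
```

Call:
jog_arm --motion '[0,0,0,0,0,20,1,0,0,0,0,0,15,1,0,0,0,0,0,11,1,0,0,0,0,0,0,1,0,0,0,0,0,0,1]'

```text
time_s: 20.15
position: [0.4701, 0.1097, 0.0211]
tcp_rot: [0.707, 0.707, 0.0, 0.0]
force: [0.4, -0.3, -0.1]
width: 0.0855
grip_force: 0.0
```

Call:
jog_arm --motion '[0,0,0,0,0,0,0.8,0,0,0,0,0,0,0.7,0,0,0,0,0,0,0.6,0,0,0,0,0,0,0.6,0,0,0,0,0,0,0.6]' --force 20

```text
time_s: 20.65
position: [0.47, 0.1095, 0.0213]
tcp_rot: [0.707, 0.707, 0.001, 0.001]
force: [-1.6, -0.2, 8.3]
width: 0.0635
grip_force: 20.0
```

Call:
jog_arm --motion '[0,0,0,0,0,-10,0.6,0,0,0,0,0,-25,0.6,0,0,0,0,0,-35,0.6,0,0,0,0,0,-30,0.6,0,0,0,-1.5,17,0,0.6]'

```text
time_s: 21.15
position: [0.4873, 0.1084, 0.1248]
tcp_rot: [0.707, 0.707, 0.002, 0.002]
force: [1.1, 0.2, -1.7]
width: 0.0633
grip_force: 22.2
```

Call:
jog_arm --motion '[0,0,0,-2,30,0,0.6,0,0,0,-2,32,0,0.6,0,0,0,-2,30,0,0.6,0,0,0,-2,28,0,0.6,0,0,0,0,0,0,0.6]'

```text
time_s: 21.65
position: [0.6094, 0.0995, 0.1209]
tcp_rot: [0.707, 0.707, 0.001, 0.001]
force: [0.1, 0.1, 0.2]
width: 0.0632
grip_force: 22.3
```

Run:
```python
from h import *
c=eyes.get_calibration("wrist"); im=eyes.snapshot("wrist"); s=robot.read_state(); print(s['position'],s['tcp_rot'],s['width'],s['grip_force'])
p=s['position']
print("rim expected",proj("wrist",(p[0],p[1],p[2]+.041),c)/.7,"foot",proj("wrist",(p[0],p[1],p[2]-.021),c)/.7)
cv2.imwrite("pics/w7.png",cv2.resize(im,(800,600),interpolation=cv2.INTER_CUBIC))
```

```text
[0.60719475 0.09969588 0.12057804] [7.07348470e-01 7.06864931e-01 2.43181344e-04 2.27437378e-04] 0.0636231175109229 22.263255775833386
rim expected [388.42714742 480.00798544] foot [390.60171138 373.90673386]
```

View pics/w7.png

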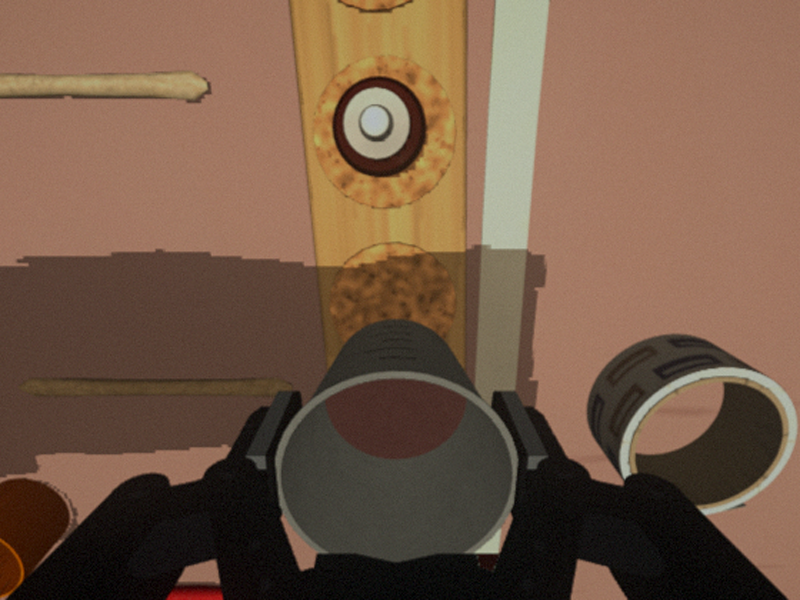

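The cup is held upright (rim centre about (396,470)) and disc c is just below it. I lower it.

Call:
jog_arm --motion '[0,0,0,0,0,30,0.6,0,0,0,0,0,30,0.6,0,0,0,0,0,15,0.6,0,0,0,0,0,6,0.6,0,0,0,0,0,0,0.6]'

```text
time_s: 22.2
position: [0.6051, 0.1001, 0.0392]
tcp_rot: [0.707, 0.707, -0.0, -0.0]
force: [0.4, 0.2, -0.3]
width: 0.0636
grip_force: 22.3
```

Call:
jog_arm --motion '[0,0,0,0,0,2,0.6,0,0,0,0,0,0,0.6,0,0,0,0,0,1,0.6,0,0,0,0,0,0,0.6]'

```text
time_s: 22.6
position: [0.6064, 0.0999, 0.0366]
tcp_rot: [0.707, 0.707, 0.0, 0.0]
force: [-0.8, 0.2, -1.4]
width: 0.0634
grip_force: 22.3
```

Call:
jog_arm --motion '[0,0,0,0,0,0.6,0.6,0,0,0,0,0,0,0.6]'

```text
time_s: 22.8
position: [0.6064, 0.0999, 0.0364]
tcp_rot: [0.707, 0.707, 0.0, 0.0]
force: [-2.4, -0.1, 6.7]
width: 0.0631
grip_force: 22.4
```

Contact. I release, raise the hand and back off toward the robot for a final look.

Call:
jog_arm --motion '[0,0,0,0,0,-0.3,0.65,0,0,0,0,0,0,0.85,0,0,0,0,0,0,1,0,0,0,0,0,0,1,0,0,0,0,0,-8,1]'

```text
time_s: 23.3
position: [0.6053, 0.0999, 0.0431]
tcp_rot: [0.707, 0.707, -0.001, -0.001]
force: [0.8, -0.1, -0.6]
width: 0.0852
grip_force: 0.0
```

Call:
jog_arm --motion '[0,0,0,0,0,-25,1,0,0,0,0,0,-45,1,0,0,0,0,0,-50,1,0,0,0,0,0,-50,1,0,0,0,0,-20,-40,1]'

```text
time_s: 23.8
position: [0.5878, 0.0998, 0.2574]
tcp_rot: [0.707, 0.707, 0.001, 0.001]
force: [0.1, -0.0, -0.9]
width: 0.0855
grip_force: 0.0
```

Call:
jog_arm --motion '[0,0,0,-30,-35,0,1,0,0,0,-30,-35,0,1,0,0,0,-30,-35,0,1,0,0,0,-30,-35,0,1,0,0,0,0,0,0,1]'

```text
time_s: 24.3
position: [0.4424, -0.0221, 0.2546]
tcp_rot: [0.708, 0.706, -0.001, -0.0]
force: [-0.7, -0.3, -0.1]
width: 0.0855
grip_force: 0.0
```

Run:
```python
from h import *
a=eyes.snapshot("top")[110:250,130:410]; b=eyes.snapshot("scene")[130:270,150:430]
cv2.imwrite("pics/fin.png",cv2.resize(np.vstack([a,b]),(600,600),interpolation=cv2.INTER_CUBIC)); print(robot.read_state()['position'],robot.read_state()['time_s'])
```

```text
[ 0.44599522 -0.0205985   0.2548237 ] 24.4
```

View pics/fin.png

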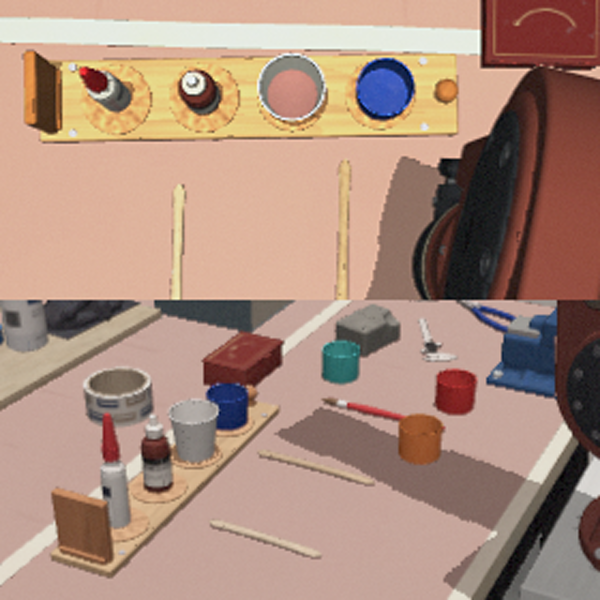

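All four stand upright and centred in the right order, with the glue bottle next to the end board at left and the blue cap by the knob. The arm is clear.

```bash
python3 -c "from workcell import robot; print(robot.sign_off())"
```

```text
the job is handed in; nothing more can be done
None
```

The job is done and handed in: the glue bottle, dropper bottle, mixing cup and blue cap stand upright and released on discs a to d, with the tallest by the end board and the shortest by the knob, after about 24 s of robot time.

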